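Reverse the row of practice pieces from the bench rack into the inspection tray

ROBOT

A 7-joint arm with a two-finger parallel gripper is mounted at the origin on the work surface. World frame = base frame: x ahead of the robot, y to its left, z up, the work surface at z = 0. Lengths are in m, angles in rad, forces in N, time in s.
With the tool pointing down it reaches from about 0.4 to 0.85 m from the base axis. Payload 10.4 kg.
Tool frame: the origin (TCP) lies midway between the tips of the shut fingers; the grasp point (between the pads) lies 19 mm behind it; z points along the fingers, y is the line along which they close (so a half turn about z gives the same grasp; the last joint's range is limited). The gripper opens to 87 mm and grips with 3 to 60 N. Pads are 19 mm wide; open, the fingers measure 117 mm over their backs; the gripper's body (75 mm by 190 mm) begins 51 mm behind the grasp point.
Start: joints at [1.263, 0.332, -0.065, 1.46, 0.022, 1.35, -0.088], TCP at [0.176, -0.6, 0.223] pointing down, gripper open.
Joint ranges: [-2.6, 2.6], [-0.5, 2.12], [-1.47, 1.34], [0.16, 2.42], [-1.27, 4.41], [0.06, 2.06], [-2.6, 2.6]. Speed limits (rad/s): [2.22, 2.22, 2.79, 2.79, 3.14, 3.14, 3.14].

INTERFACE

Orientations are given as a unit quaternion [x, y, z, w].
In Python, from bench import r gives the robot as it stands.
- The arm moves only by the tool arm_command, never from a script. Its arguments are lists of equal length, an entry for each row: "xyz": the shift along the world's x, y, z in m, a list of three; "rot": the turn, a rotation vector about the world's x, y, z in rad, a list of three. In form: {"xyz": [[tx, ty, tz], ...], "rot": [[ax, ay, az], ...]}. A call has 1 to 20 rows; each row is the pose to reach, as a shift and turn from the pose commanded when the call began; what a row does not reach only later rows make up. A row lasts 1/12 s, in which the tool goes at most 41.7 mm and 7.16 degrees, less where a joint would pass 70% of its speed; a pose out of reach is approached as far as the arm can. A call with a gripper value outside its range is refused whole. "grip" is the opening, from 0 (shut) to 1 (fully open), set as the call begins (left out, the last holds). The fingers move at their own pace and stop on an object; "squeeze" is the grip in N (left out, the last holds). Time passes only in rows, so rows that repeat a pose let the fingers close. It gives the time, the measured TCP pose, the force, the opening and the grip force at its end, in the units of the state.
- r.read_state(): the state, without advancing time (a new reading comes with each control period).
- r.camera(name): name is "scene" or "top" or "wrist"; returns the picture (420x560x3 uint8, red, green, blue); there is no depth.
- r.camera_model(name): a dict with "fx", "fy", "cx", "cy" (pixels), "T" (4x4, takes a point from camera to world coordinates). Camera axes: x right, y up, looking along -z (the intrinsics and any distortion apply to the point x, -y, -z); pixel columns grow to the right and rows downward; lengths in m; the calibration is good to about 2 mm. A picture is of the moment at which its call begins: read the wrist's pose just before it. camera_model takes no time and is no camera call; for the wrist camera it gives the pose at the moment of the call.
- r.close_job(): hands the job in; it is judged then, once.
Trained networks look in the newest picture that a camera, given by its name, has taken for a name from the list of things; names that differ only in an ending like _2 or _b are one class to them, and where a whole thing is asked for, a point or a joint stands for the part that bears it (a point fixed in the world has none). Each returns a list of dicts, best first, with "conf" (0 to 1); they miss things now and then, are a little off and sometimes report something else, mostly with a low value. They report only what shows in the picture. A call takes as long as a camera call.
- r.look_for(label, camera): "at" ([x, y, z] in m, in the coordinates of the camera as it stood for that picture, good to about 4 mm: the middle of the surface that is visible of it).
- r.spot_point(label, camera): "at" ([x, y, z] in m, in the coordinates of the camera as it stood for that picture, good to about 4 mm: a listed point, or the origin of a listed thing).
The state is a dict: "time": time; "joint_positions": joint angles; "joint_vel": joint speeds; "joint_torque": joint torques, N m; "ee_pos": TCP position; "eef_rot": TCP orientation; "ft_force": force on the tool from outside, world axes, zero at the start; "torque": the same for the moment, N m; "width": finger opening in m; "grip_force": force on a finger pad.
Only numpy, scipy, OpenCV 4.12 (cv2) and the standard library are available. Lean on these libraries where they do the work, as an engineer would, in place of code of your own. Each camera call takes 0.05 s, during which the arm holds its last target. There are 200 camera calls.

TASK

The instructor will look at the four aluminium practice pieces from the other side of the bench, so move them one by one from the cork pads of the wooden rack into the grey four-bay steel tray in reverse order: the piece that stands leftmost on the wooden rack, as the robot sees it, goes into the rightmost bay, the second from the left into the second bay from the right, and so on. Set each piece down gently, standing upright on the floor of its own bay, without knocking any piece over, and leave the yellow oil bottle by the tray where it is.

Things in the scene. Friction and masses are not known exactly. Their poses are not given: they have to be found in the camera images.
- shaft_mid (a point): loose, standing upright on the wooden rack: stepped shaft, bare aluminium, about 0.2 kg: round foot 42 mm across and 24 mm high, then a plain round stem 28 mm across up to 88 mm total height (from above: two concentric circles). Point: on its axis, 44 mm above its underside. z up.
- hexbar_mid (a point): loose, standing upright on the wooden rack: length of hexagonal bar, bare aluminium, about 0.2 kg: 36 mm across flats (42 mm across corners), 64 mm tall, with a small dark centre mark on top. Point: on its axis, 32 mm above its underside; its x axis is square to a pair of flats. z up.
- fork_mid (a point): loose, standing upright on the wooden rack: square fork, bare aluminium, about 0.24 kg: 40 x 40 mm and 70 mm tall, solid for the lower 42 mm, above that two cheeks 11 mm thick with an 18 mm slot between them open at the top. Point: in its centre, 35 mm above its underside; x and y are square to its sides, the slot runs along x. z up.
- bush_mid (a point): loose, standing upright on the wooden rack: flanged bush, bare aluminium, about 0.15 kg: round flange 44 mm across and 10 mm high at the foot, then a round tube 34 mm across up to 76 mm total height, with a 22 mm hole in the top. Point: on its axis, 38 mm above its underside. z up.
- pad_shaft: brown cork pad 60 x 60 x 4 mm, fixed on the wooden rack; the shaft stands on it at the start, so it marks that piece's first place. Origin: centre of its underside. y along the row to the rack's left end as the robot sees it, x away from the robot. The four pads stand 70 mm apart in one row; the rack's edges rise 4 mm above the pads.
- pad_hexbar: brown cork pad 60 x 60 x 4 mm, fixed on the wooden rack; the hexbar stands on it at the start, so it marks that piece's first place. Origin: centre of its underside. y along the row to the rack's left end as the robot sees it, x away from the robot. The four pads stand 70 mm apart in one row; the rack's edges rise 4 mm above the pads.
- pad_fork: brown cork pad 60 x 60 x 4 mm, fixed on the wooden rack; the fork stands on it at the start, so it marks that piece's first place. Origin: centre of its underside. y along the row to the rack's left end as the robot sees it, x away from the robot. The four pads stand 70 mm apart in one row; the rack's edges rise 4 mm above the pads.
- pad_bush: brown cork pad 60 x 60 x 4 mm, fixed on the wooden rack; the bush stands on it at the start, so it marks that piece's first place. Origin: centre of its underside. y along the row to the rack's left end as the robot sees it, x away from the robot. The four pads stand 70 mm apart in one row; the rack's edges rise 4 mm above the pads.
- tray: grey steel tray, fixed on the bench, empty, 286 mm (y) by 76 mm (x), with one row of four bays 64 x 64 mm inside. Origin: centre of its underside, on the bench; y along the row to its left end as the robot sees it, x away from the robot, z up. Bay centres at x = 0, y = +105, +35, -35, -105 mm; bay floor 6 mm, tops of the 6 mm thick walls 18 mm above the origin. Nearer or farther than the wooden rack.
- oil_mid (a point): bystander, not to be disturbed: yellow oil bottle with a red cap, 50 mm across, 110 mm tall, standing near one end of the tray. Point: on its axis, 55 mm above its underside.

How it is judged:
At the end, for the whole second after the job is handed in: All four pieces stand in the tray in the reverse of their order on the wooden rack, one in each bay: each piece's axis within 16 mm of its bay's centre along x and along y, on the bay floor (height within 4 mm), upright within 0.1 rad, released and at rest (((y of pad_hexbar in the frame of pad_shaft above 0 m and y of pad_fork in the frame of pad_hexbar above 0 m and y of pad_bush in the frame of pad_fork above 0 m and y of shaft_mid in the frame of tray between 0.089 and 0.121 m and y of hexbar_mid in the frame of tray between 0.019 and 0.051 m and y of fork_mid in the frame of tray between -0.051 and -0.019 m and y of bush_mid in the frame of tray between -0.121 and -0.089 m) or (y of pad_hexbar in the frame of pad_shaft above 0 m and y of pad_bush in the frame of pad_hexbar above 0 m and y of pad_fork in the frame of pad_bush above 0 m and y of shaft_mid in the frame of tray between 0.089 and 0.121 m and y of hexbar_mid in the frame of tray between 0.019 and 0.051 m and y of bush_mid in the frame of tray between -0.051 and -0.019 m and y of fork_mid in the frame of tray between -0.121 and -0.089 m) or (y of pad_fork in the frame of pad_shaft above 0 m and y of pad_hexbar in the frame of pad_fork above 0 m and y of pad_bush in the frame of pad_hexbar above 0 m and y of shaft_mid in the frame of tray between 0.089 and 0.121 m and y of fork_mid in the frame of tray between 0.019 and 0.051 m and y of hexbar_mid in the frame of tray between -0.051 and -0.019 m and y of bush_mid in the frame of tray between -0.121 and -0.089 m) or (y of pad_fork in the frame of pad_shaft above 0 m and y of pad_bush in the frame of pad_fork above 0 m and y of pad_hexbar in the frame of pad_bush above 0 m and y of shaft_mid in the frame of tray between 0.089 and 0.121 m and y of fork_mid in the frame of tray between 0.019 and 0.051 m and y of bush_mid in the frame of tray between -0.051 and -0.019 m and y of hexbar_mid in the frame of tray between -0.121 and -0.089 m) or (y of pad_bush in the frame of pad_shaft above 0 m and y of pad_hexbar in the frame of pad_bush above 0 m and y of pad_fork in the frame of pad_hexbar above 0 m and y of shaft_mid in the frame of tray between 0.089 and 0.121 m and y of bush_mid in the frame of tray between 0.019 and 0.051 m and y of hexbar_mid in the frame of tray between -0.051 and -0.019 m and y of fork_mid in the frame of tray between -0.121 and -0.089 m) or (y of pad_bush in the frame of pad_shaft above 0 m and y of pad_fork in the frame of pad_bush above 0 m and y of pad_hexbar in the frame of pad_fork above 0 m and y of shaft_mid in the frame of tray between 0.089 and 0.121 m and y of bush_mid in the frame of tray between 0.019 and 0.051 m and y of fork_mid in the frame of tray between -0.051 and -0.019 m and y of hexbar_mid in the frame of tray between -0.121 and -0.089 m) or (y of pad_shaft in the frame of pad_hexbar above 0 m and y of pad_fork in the frame of pad_shaft above 0 m and y of pad_bush in the frame of pad_fork above 0 m and y of hexbar_mid in the frame of tray between 0.089 and 0.121 m and y of shaft_mid in the frame of tray between 0.019 and 0.051 m and y of fork_mid in the frame of tray between -0.051 and -0.019 m and y of bush_mid in the frame of tray between -0.121 and -0.089 m) or (y of pad_shaft in the frame of pad_hexbar above 0 m and y of pad_bush in the frame of pad_shaft above 0 m and y of pad_fork in the frame of pad_bush above 0 m and y of hexbar_mid in the frame of tray between 0.089 and 0.121 m and y of shaft_mid in the frame of tray between 0.019 and 0.051 m and y of bush_mid in the frame of tray between -0.051 and -0.019 m and y of fork_mid in the frame of tray between -0.121 and -0.089 m) or (y of pad_fork in the frame of pad_hexbar above 0 m and y of pad_shaft in the frame of pad_fork above 0 m and y of pad_bush in the frame of pad_shaft above 0 m and y of hexbar_mid in the frame of tray between 0.089 and 0.121 m and y of fork_mid in the frame of tray between 0.019 and 0.051 m and y of shaft_mid in the frame of tray between -0.051 and -0.019 m and y of bush_mid in the frame of tray between -0.121 and -0.089 m) or (y of pad_fork in the frame of pad_hexbar above 0 m and y of pad_bush in the frame of pad_fork above 0 m and y of pad_shaft in the frame of pad_bush above 0 m and y of hexbar_mid in the frame of tray between 0.089 and 0.121 m and y of fork_mid in the frame of tray between 0.019 and 0.051 m and y of bush_mid in the frame of tray between -0.051 and -0.019 m and y of shaft_mid in the frame of tray between -0.121 and -0.089 m) or (y of pad_bush in the frame of pad_hexbar above 0 m and y of pad_shaft in the frame of pad_bush above 0 m and y of pad_fork in the frame of pad_shaft above 0 m and y of hexbar_mid in the frame of tray between 0.089 and 0.121 m and y of bush_mid in the frame of tray between 0.019 and 0.051 m and y of shaft_mid in the frame of tray between -0.051 and -0.019 m and y of fork_mid in the frame of tray between -0.121 and -0.089 m) or (y of pad_bush in the frame of pad_hexbar above 0 m and y of pad_fork in the frame of pad_bush above 0 m and y of pad_shaft in the frame of pad_fork above 0 m and y of hexbar_mid in the frame of tray between 0.089 and 0.121 m and y of bush_mid in the frame of tray between 0.019 and 0.051 m and y of fork_mid in the frame of tray between -0.051 and -0.019 m and y of shaft_mid in the frame of tray between -0.121 and -0.089 m) or (y of pad_shaft in the frame of pad_fork above 0 m and y of pad_hexbar in the frame of pad_shaft above 0 m and y of pad_bush in the frame of pad_hexbar above 0 m and y of fork_mid in the frame of tray between 0.089 and 0.121 m and y of shaft_mid in the frame of tray between 0.019 and 0.051 m and y of hexbar_mid in the frame of tray between -0.051 and -0.019 m and y of bush_mid in the frame of tray between -0.121 and -0.089 m) or (y of pad_shaft in the frame of pad_fork above 0 m and y of pad_bush in the frame of pad_shaft above 0 m and y of pad_hexbar in the frame of pad_bush above 0 m and y of fork_mid in the frame of tray between 0.089 and 0.121 m and y of shaft_mid in the frame of tray between 0.019 and 0.051 m and y of bush_mid in the frame of tray between -0.051 and -0.019 m and y of hexbar_mid in the frame of tray between -0.121 and -0.089 m) or (y of pad_hexbar in the frame of pad_fork above 0 m and y of pad_shaft in the frame of pad_hexbar above 0 m and y of pad_bush in the frame of pad_shaft above 0 m and y of fork_mid in the frame of tray between 0.089 and 0.121 m and y of hexbar_mid in the frame of tray between 0.019 and 0.051 m and y of shaft_mid in the frame of tray between -0.051 and -0.019 m and y of bush_mid in the frame of tray between -0.121 and -0.089 m) or (y of pad_hexbar in the frame of pad_fork above 0 m and y of pad_bush in the frame of pad_hexbar above 0 m and y of pad_shaft in the frame of pad_bush above 0 m and y of fork_mid in the frame of tray between 0.089 and 0.121 m and y of hexbar_mid in the frame of tray between 0.019 and 0.051 m and y of bush_mid in the frame of tray between -0.051 and -0.019 m and y of shaft_mid in the frame of tray between -0.121 and -0.089 m) or (y of pad_bush in the frame of pad_fork above 0 m and y of pad_shaft in the frame of pad_bush above 0 m and y of pad_hexbar in the frame of pad_shaft above 0 m and y of fork_mid in the frame of tray between 0.089 and 0.121 m and y of bush_mid in the frame of tray between 0.019 and 0.051 m and y of shaft_mid in the frame of tray between -0.051 and -0.019 m and y of hexbar_mid in the frame of tray between -0.121 and -0.089 m) or (y of pad_bush in the frame of pad_fork above 0 m and y of pad_hexbar in the frame of pad_bush above 0 m and y of pad_shaft in the frame of pad_hexbar above 0 m and y of fork_mid in the frame of tray between 0.089 and 0.121 m and y of bush_mid in the frame of tray between 0.019 and 0.051 m and y of hexbar_mid in the frame of tray between -0.051 and -0.019 m and y of shaft_mid in the frame of tray between -0.121 and -0.089 m) or (y of pad_shaft in the frame of pad_bush above 0 m and y of pad_hexbar in the frame of pad_shaft above 0 m and y of pad_fork in the frame of pad_hexbar above 0 m and y of bush_mid in the frame of tray between 0.089 and 0.121 m and y of shaft_mid in the frame of tray between 0.019 and 0.051 m and y of hexbar_mid in the frame of tray between -0.051 and -0.019 m and y of fork_mid in the frame of tray between -0.121 and -0.089 m) or (y of pad_shaft in the frame of pad_bush above 0 m and y of pad_fork in the frame of pad_shaft above 0 m and y of pad_hexbar in the frame of pad_fork above 0 m and y of bush_mid in the frame of tray between 0.089 and 0.121 m and y of shaft_mid in the frame of tray between 0.019 and 0.051 m and y of fork_mid in the frame of tray between -0.051 and -0.019 m and y of hexbar_mid in the frame of tray between -0.121 and -0.089 m) or (y of pad_hexbar in the frame of pad_bush above 0 m and y of pad_shaft in the frame of pad_hexbar above 0 m and y of pad_fork in the frame of pad_shaft above 0 m and y of bush_mid in the frame of tray between 0.089 and 0.121 m and y of hexbar_mid in the frame of tray between 0.019 and 0.051 m and y of shaft_mid in the frame of tray between -0.051 and -0.019 m and y of fork_mid in the frame of tray between -0.121 and -0.089 m) or (y of pad_hexbar in the frame of pad_bush above 0 m and y of pad_fork in the frame of pad_hexbar above 0 m and y of pad_shaft in the frame of pad_fork above 0 m and y of bush_mid in the frame of tray between 0.089 and 0.121 m and y of hexbar_mid in the frame of tray between 0.019 and 0.051 m and y of fork_mid in the frame of tray between -0.051 and -0.019 m and y of shaft_mid in the frame of tray between -0.121 and -0.089 m) or (y of pad_fork in the frame of pad_bush above 0 m and y of pad_shaft in the frame of pad_fork above 0 m and y of pad_hexbar in the frame of pad_shaft above 0 m and y of bush_mid in the frame of tray between 0.089 and 0.121 m and y of fork_mid in the frame of tray between 0.019 and 0.051 m and y of shaft_mid in the frame of tray between -0.051 and -0.019 m and y of hexbar_mid in the frame of tray between -0.121 and -0.089 m) or (y of pad_fork in the frame of pad_bush above 0 m and y of pad_hexbar in the frame of pad_fork above 0 m and y of pad_shaft in the frame of pad_hexbar above 0 m and y of bush_mid in the frame of tray between 0.089 and 0.121 m and y of fork_mid in the frame of tray between 0.019 and 0.051 m and y of hexbar_mid in the frame of tray between -0.051 and -0.019 m and y of shaft_mid in the frame of tray between -0.121 and -0.089 m)) and x of shaft_mid in the frame of tray between -0.016 and 0.016 m and z of shaft_mid in the frame of tray between 0.046 and 0.054 m and angle between each of shaft_mid, hexbar_mid, fork_mid, bush_mid's own z axis and vertical below 0.1 rad and linear speed of each of shaft, hexbar, fork, bush below 0.02 m/s and contact force between each of shaft, hexbar, fork, bush and the fingers below 0.2 N and x of hexbar_mid in the frame of tray between -0.016 and 0.016 m and z of hexbar_mid in the frame of tray between 0.034 and 0.042 m and x of fork_mid in the frame of tray between -0.016 and 0.016 m and z of fork_mid in the frame of tray between 0.037 and 0.045 m and x of bush_mid in the frame of tray between -0.016 and 0.016 m and z of bush_mid in the frame of tray between 0.04 and 0.048 m); the robot touches nothing.
It fails at once if a piece is knocked over (angle between any of shaft_mid, hexbar_mid, fork_mid, bush_mid's own z axis and vertical above 0.7 rad).
It fails at once if a piece is dropped into the tray instead of being set down (it meets the bay floor at over 0.6 m/s) ((x of shaft_mid in the frame of tray between -0.04 and 0.04 m and y of shaft_mid in the frame of tray between -0.145 and 0.145 m and z of shaft_mid in the frame of tray below 0.056 m and linear speed of shaft above 0.6 m/s) or (x of hexbar_mid in the frame of tray between -0.04 and 0.04 m and y of hexbar_mid in the frame of tray between -0.145 and 0.145 m and z of hexbar_mid in the frame of tray below 0.044 m and linear speed of hexbar above 0.6 m/s) or (x of fork_mid in the frame of tray between -0.04 and 0.04 m and y of fork_mid in the frame of tray between -0.145 and 0.145 m and z of fork_mid in the frame of tray below 0.047 m and linear speed of fork above 0.6 m/s) or (x of bush_mid in the frame of tray between -0.04 and 0.04 m and y of bush_mid in the frame of tray between -0.145 and 0.145 m and z of bush_mid in the frame of tray below 0.05 m and linear speed of bush above 0.6 m/s)).
It fails at once if the oil bottle is knocked over or pushed more than 3 cm (distance of oil_mid from where it was at the start of the episode above 0.03 m or angle between oil_mid's own z axis and vertical above 0.5 rad).
It also fails if it takes over 96 s, if anything falls off the work surface, if the arm or the gripper's body presses on something with over 40 N, if the wrist force passes 120 N, or if a joint passes its speed limit or range.

## Working session

There is one attempt and no reset: what is moved stays moved. The work goes in short steps, Python scripts to look and compute and a tool call to move; the robot and the scene stay as the last step left them, time stands still between calls to the robot, and variables do not carry over. Pictures are saved under pics/ and viewed, at most 14 in all, crops included, and the job is handed in when it is done.

Besides the shell and the picture viewer there is one more tool, called after "Emit:" as name(argument=value, ...) on one line, values as JSON. arm_command: Moves the arm, as the interface text tells. Its arguments: {"type":"object","properties":{"xyz":{"type":"array"},"rot":{"type":"array"},"grip":{"type":"number"},"squeeze":{"type":"number"}},"required":["xyz","rot"]}

```bash
mkdir -p pics; ls; cat > h.py <<'E'
import numpy as np,cv2
from bench import r
N=["shaft_mid","hexbar_mid","fork_mid","bush_mid","pad_shaft","pad_hexbar","pad_fork","pad_bush","tray","oil_mid"]
def snap(c,f=None):
    T=np.array(r.camera_model(c)["T"]); im=r.camera(c)
    if f: cv2.imwrite("pics/"+f,cv2.cvtColor(im,cv2.COLOR_RGB2BGR))
    return T,im
def spot(n,c,T,k=2):
    return [(round(d["conf"],2),np.round((T@np.r_[d["at"],1])[:3],4).tolist()) for d in r.spot_point(n,c)[:k]]
E
python3 - <<'E'
from h import *
for c in ["scene","top"]:
    T,im=snap(c,c+"0.png"); print(c,np.round(T,3).tolist(),{k:v for k,v in r.camera_model(c).items() if k!="T"})
    for n in N: print(n,spot(n,c,T))
s=r.read_state();print(s["time"],s["ee_pos"],s["eef_rot"],s["width"])
E
```

```text
pics
scene [[-0.668, -0.506, 0.546, 1.033], [0.744, -0.464, 0.48, 0.468], [0.011, 0.727, 0.686, 0.652], [0.0, 0.0, 0.0, 1.0]] {'fx': 539.4201391918749, 'fy': 539.4201391918749, 'cx': 276.3496303472898, 'cy': 201.28702388955168}
shaft_mid [(0.85, [0.4741, 0.0231, 0.0659])]
hexbar_mid [(0.96, [0.4775, 0.0887, 0.0522])]
fork_mid [(0.97, [0.4518, -0.1184, 0.0586])]
bush_mid [(0.76, [0.4718, -0.0464, 0.0604])]
pad_shaft [(0.66, [0.476, 0.0226, 0.0648]), (0.64, [0.4689, 0.0151, 0.0175])]
pad_hexbar [(0.91, [0.4763, 0.0918, 0.0142])]
pad_fork [(0.52, [0.4533, -0.1214, 0.0173])]
pad_bush [(0.8, [0.4608, -0.053, 0.0167])]
tray [(0.84, [0.6575, -0.0546, -0.0053])]
oil_mid [(0.95, [0.6157, 0.1465, 0.0538]), (0.18, [0.4765, 0.0888, 0.0551])]
top [[0.003, 0.978, -0.208, 0.362], [-1.0, 0.002, -0.005, 0.036], [-0.004, 0.208, 0.978, 1.0], [0.0, 0.0, 0.0, 1.0]] {'fx': 512.9073831425845, 'fy': 512.9073831425845, 'cx': 282.6497892192035, 'cy': 212.33031138515614}
shaft_mid [(0.87, [0.4743, 0.0212, 0.0645])]
hexbar_mid [(0.94, [0.4768, 0.0872, 0.0528])]
fork_mid [(0.82, [0.4535, -0.1197, 0.0525])]
bush_mid [(0.59, [0.4716, -0.0426, 0.0595])]
pad_shaft [(0.69, [0.4709, 0.0209, 0.0116])]
pad_hexbar [(0.63, [0.477, 0.0864, 0.0169])]
pad_fork [(0.86, [0.4547, -0.1204, 0.0191])]
pad_bush [(0.84, [0.4621, -0.0459, 0.0195])]
tray [(0.6, [0.6592, -0.0564, 0.0002])]
oil_mid [(0.62, [0.6161, 0.1445, 0.056]), (0.62, [0.4553, -0.1212, 0.0201])]
1.1 [ 0.17563927 -0.59984372  0.22259408] [9.89878448e-01 1.41917773e-01 1.89443068e-05 5.58352547e-05] 0.08722384819152637
```

View pics/top0.png

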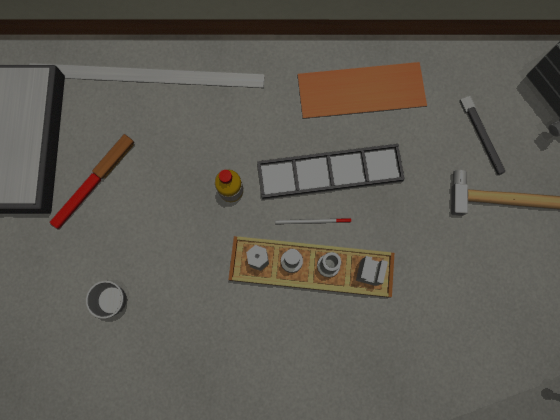

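View pics/scene0.png

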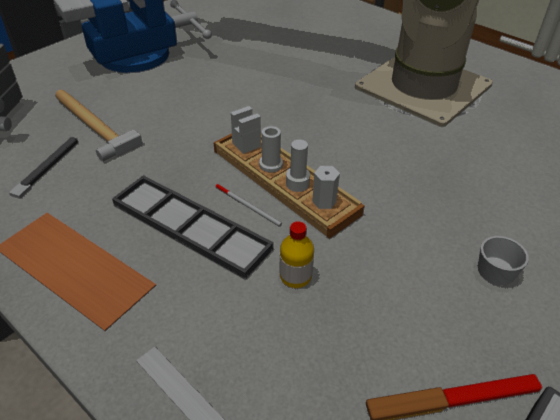

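The order from the left is hexbar, shaft, bush, fork (top-view pixels about (257,257), (291,260), (330,264), (373,270)). The tray lies beyond the rack at about (330,171), and the oil bottle is by its left end at (228,184).

Emit:
arm_command(xyz=[[0.1,0.2,0.1],[0.25,0.58,0.14],[0.25,0.58,0.14],[0.25,0.58,0.14],[0.25,0.58,0.14],[0.25,0.58,0.14],[0.25,0.58,0.14],[0.25,0.58,0.14],[0.25,0.58,0.14],[0.25,0.58,0.14],[0.25,0.58,0.14],[0.25,0.58,0.14],[0.25,0.58,0.14],[0.25,0.58,0.14],[0.25,0.58,0.14],[0.25,0.58,0.14],[0.25,0.58,0.14],[0.25,0.58,0.14],[0.25,0.58,0.14],[0.25,0.58,0.14]], rot=[[0,0,0.3],[0,0,1.17],[0,0,1.17],[0,0,1.17],[0,0,1.17],[0,0,1.17],[0,0,1.17],[0,0,1.17],[0,0,1.17],[0,0,1.17],[0,0,1.17],[0,0,1.17],[0,0,1.17],[0,0,1.17],[0,0,1.17],[0,0,1.17],[0,0,1.17],[0,0,1.17],[0,0,1.17],[0,0,1.17]], grip=1, squeeze=25)

```text
time: 2.77
ee_pos: [0.4253, -0.0211, 0.3623]
eef_rot: [0.748, 0.664, -0.0, -0.0]
ft_force: [0.8, -0.6, 0.5]
width: 0.087
grip_force: 0.0
```

```bash
python3 - <<'E'
from h import *
T,im=snap("wrist","w1.png"); print(np.round(T,3).tolist(),r.camera_model("wrist")["fx"])
for n in N: print(n,spot(n,"wrist",T))
s=r.read_state();print(s["time"],s["ee_pos"],s["eef_rot"],s["joint_positions"],s["joint_vel"])
E
```

```text
[[0.993, 0.115, 0.032, 0.434], [-0.119, 0.958, 0.261, 0.049], [-0.001, -0.263, 0.965, 0.524], [0.0, 0.0, 0.0, 1.0]] 371.517841097816
shaft_mid [(0.95, [0.4725, 0.0189, 0.0658])]
hexbar_mid [(0.97, [0.4749, 0.0806, 0.0552]), (0.5, [0.4717, 0.0187, 0.0172])]
fork_mid [(0.69, [0.4531, -0.13, 0.058])]
bush_mid [(0.8, [0.4688, -0.0474, 0.0612])]
pad_shaft [(0.86, [0.4755, 0.0219, 0.0164])]
pad_hexbar [(0.82, [0.4776, 0.0891, 0.0145])]
pad_fork [(0.95, [0.4581, -0.1208, 0.0157]), (0.37, [0.4777, 0.0906, 0.019])]
pad_bush [(0.64, [0.4608, -0.0522, 0.0198])]
tray [(0.92, [0.6585, -0.0583, -0.0009]), (0.29, [0.4777, 0.0906, 0.0179])]
oil_mid []
3.3167 [ 0.42562446 -0.01986102  0.36257401] [7.46917891e-01 6.64916281e-01 4.57372774e-05 4.25885392e-05] [ 0.81476437 -0.15017201 -0.75686051  1.65924667 -0.10293654  1.59167139
 -0.05465011] [ 1.16449167e-04  1.85852039e-04  9.91268612e-05  5.84415167e-05
  2.35824579e-05 -3.85299754e-04 -9.67362875e-04]
```

View pics/w1.png

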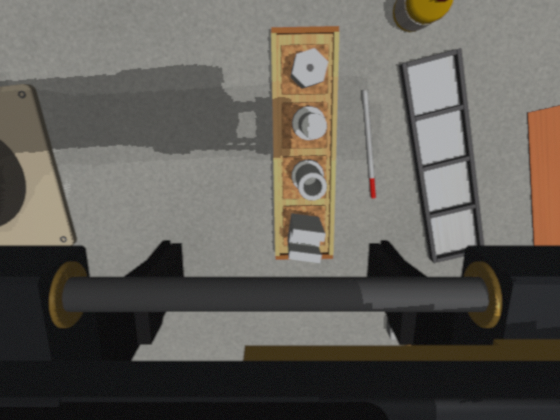

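```bash
cat >> h.py <<'E'
def unproj(c,T,uv,z):
    m=r.camera_model(c); uv=np.atleast_2d(uv).astype(float)
    d=np.c_[(uv[:,0]-m["cx"])/m["fx"],-(uv[:,1]-m["cy"])/m["fy"],-np.ones(len(uv))]@T[:3,:3].T
    o=T[:3,3]; return o+d*((z-o[2])/d[:,2])[:,None]
def proj(c,T,P):
    m=r.camera_model(c); p=(np.atleast_2d(P)-T[:3,3])@T[:3,:3]
    return np.c_[m["cx"]-m["fx"]*p[:,0]/p[:,2], m["cy"]+m["fy"]*p[:,1]/p[:,2]]
E
python3 - <<'E'
from h import *
print([k for k in r.camera_model("wrist")])
# tray: bay floor quads seen in wrist and top
for c,f,roi in [("wrist","w1.png",(395,480,45,265)),("top","top0.png",(255,405,143,200))]:
    T=np.array(r.camera_model(c)["T"]); im=cv2.imread("pics/"+f)
    g=cv2.cvtColor(im,cv2.COLOR_BGR2GRAY); hs=np.zeros_like(g); x0,x1,y0,y1=roi
    hs[y0:y1,x0:x1]=g[y0:y1,x0:x1]
    # outer dark outline
    dk=((g<75)&(hs>0)).astype(np.uint8); cs=max(cv2.findContours(dk,cv2.RETR_EXTERNAL,cv2.CHAIN_APPROX_NONE)[0],key=cv2.contourArea)
    hull=cv2.convexHull(cs)[:,0]; P=unproj(c,T,hull,0.012); 
    (cx,cy),wh,a=cv2.minAreaRect((P[:,:2]*1000).astype(np.float32)); print(c,"tray outline",cx,cy,wh,a)
    ct=[]
    inner=cv2.findContours(cv2.bitwise_not(dk)*0+((dk==0)*255).astype(np.uint8),cv2.RETR_LIST,cv2.CHAIN_APPROX_NONE)[0]
    for q in inner:
        A=cv2.contourArea(q)
        if 500<A<4000:
            (u,v),_,_=cv2.minAreaRect(q); ct.append(unproj(c,T,[u,v],0.012)[0])
    print(np.round(ct,4).tolist())
im=cv2.imread("pics/w1.png"); a=im[40:100,275:345]; b=im[205:270,270:340]
a=cv2.resize(a,(400,400),interpolation=cv2.INTER_CUBIC);b=cv2.resize(b,(400,400),interpolation=cv2.INTER_CUBIC)
cv2.imwrite("pics/c1.png",np.hstack([a,b]))
E
```

```text
['fx', 'fy', 'cx', 'cy', 'T']
wrist tray outline 661.7246704101562 -66.38626098632812 (67.43218231201172, 306.17596435546875) 7.568040370941162
[[0.618, -0.0504, 0.012], [0.6591, -0.0511, 0.012]]
top tray outline 656.0028076171875 -53.64485168457031 (83.677490234375, 290.2631530761719) 7.56758451461792
[[0.643, 0.0507, 0.012], [0.6523, -0.0183, 0.012], [0.6619, -0.0874, 0.012], [0.6707, -0.1569, 0.012]]
```

View pics/c1.png

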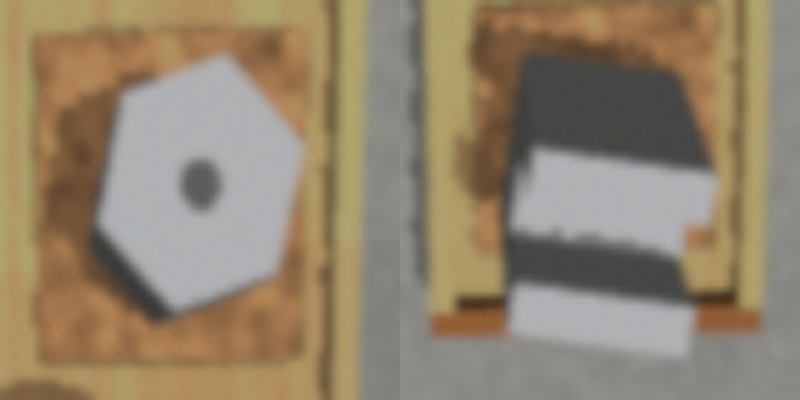

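The crop shows the hexbar with one pair of flats near the image's left and right, turned about 13° clockwise, and its centre mark at wrist pixel (310,67.5). The fork's slot runs nearly along image x, turned about 7° clockwise.

```bash
python3 - <<'E'
from h import *
c="wrist";T=np.array(r.camera_model(c)["T"])
H=lambda p,x0,y0,sx,sy:np.array([[x0+(u+.5)/sx-.5,y0+(v+.5)/sy-.5] for u,v in p])
h=unproj(c,T,H([(122,92),(228,53),(302,145),(278,270),(178,312),(95,225),(201,185)],275,40,400/70,400/60),.0855)[:,:2]
print("hex corners mean",h[:6].mean(0),"mark",h[6])
a=[np.arctan2(*(h[i]-h[j])[::-1]) for i,j in [(0,5),(2,3),(0,1),(5,0),(3,4),(1,2)]]
print("hex edge ang mod60",np.round(np.mod(np.array(a)+np.pi/2,np.pi/3),3)," (minus 60deg:)",np.round(np.mod(np.array(a)+np.pi/2,np.pi/3)-np.pi/3,3))
f=unproj(c,T,H([(530,148),(714,174),(690,250),(510,228),(510,282),(692,304),(686,357),(508,333)],270-70,205,400/70,400/65),.0915)[:,:2]
print("fork top pts",np.round(f,4).tolist())
for i,j in [(0,1),(3,2),(4,5),(7,6)]: print(np.arctan2(*(f[j]-f[i])[::-1]), np.linalg.norm(f[j]-f[i]))
print("fork c",(f[[0,1,6,7]]).mean(0))
# circles: shaft top (z .1095), bush top (.0975) via bright blobs in both views
pts={"shaft":.1095,"bush":.0975}
g=cv2.cvtColor(cv2.imread("pics/w1.png"),cv2.COLOR_BGR2GRAY)
cv2.imwrite("pics/c2.png",cv2.resize(g[100:205,280:340],None,fx=5.6,fy=5.6,interpolation=cv2.INTER_CUBIC))
E
```

```text
hex corners mean [0.47660639 0.08504061] mark [0.47668725 0.0848271 ]
hex edge ang mod60 [0.695 0.731 0.693 0.695 0.739 0.687]  (minus 60deg:) [-0.352 -0.317 -0.354 -0.352 -0.308 -0.361]
fork top pts [[0.4375, -0.099], [0.4764, -0.1091], [0.4698, -0.1247], [0.4314, -0.1154], [0.4302, -0.127], [0.4693, -0.1365], [0.467, -0.148], [0.4285, -0.1381]]
-0.2546962003279335 0.04014932698245868
-0.23754702554271673 0.039535653631156534
-0.2370142413819881 0.04023926596200805
-0.2514763621928163 0.03969221988239806
fork c [ 0.45233613 -0.12353859]
```

View pics/c2.png

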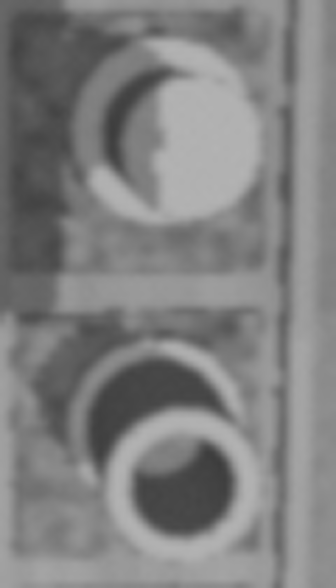

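The shaft's top disc is centred near wrist pixel (313.4,126) and the bush's near (312.6,186). I'll start with the hexbar at about (0.4765, 0.085) and grip axis yaw -0.34.

Emit:
arm_command(xyz=[[0.025,0.04,-0.02],[0.051,0.08,-0.05],[0.051,0.105,-0.08],[0.051,0.105,-0.12],[0.051,0.105,-0.16],[0.051,0.105,-0.2],[0.051,0.105,-0.22],[0.051,0.105,-0.24],[0.051,0.105,-0.26],[0.051,0.105,-0.28],[0.051,0.105,-0.3],[0.051,0.105,-0.31],[0.051,0.105,-0.317],[0.051,0.105,-0.317],[0.051,0.105,-0.317]], rot=[[0,0,-0.1],[0,0,-0.2],[0,0,-0.225],[0,0,-0.225],[0,0,-0.225],[0,0,-0.225],[0,0,-0.225],[0,0,-0.225],[0,0,-0.225],[0,0,-0.225],[0,0,-0.225],[0,0,-0.225],[0,0,-0.225],[0,0,-0.225],[0,0,-0.225]], grip=1)

```text
time: 4.57
ee_pos: [0.477, 0.0854, 0.0461]
eef_rot: [0.817, 0.577, 0.0, 0.0]
ft_force: [-0.2, 0.0, 0.0]
width: 0.0868
grip_force: 0.0
```

Emit:
arm_command(xyz=[[0,0,0],[0,0,0],[0,0,0],[0,0,0],[0,0,0],[0,0,0],[0,0,0],[0,0,0]], rot=[[0,0,0],[0,0,0],[0,0,0],[0,0,0],[0,0,0],[0,0,0],[0,0,0],[0,0,0]], grip=0, squeeze=25)

```text
time: 5.23
ee_pos: [0.4766, 0.0852, 0.0456]
eef_rot: [0.817, 0.577, 0.0, 0.0]
ft_force: [0.3, -0.1, -0.6]
width: 0.0415
grip_force: 0.0
```

```bash
python3 - <<'E'
from h import *
T,im=snap("scene","s1.png")
for n in N[:4]: print(n,spot(n,"scene",T))
T=np.array([[0.993,0.115,0.032,0.434],[-0.119,0.958,0.261,0.049],[-0.001,-0.263,0.965,0.524],[0,0,0,1]])
print(unproj("wrist",T,[313.2,125.9],.1095),unproj("wrist",T,[312.5,186.1],.0975))
s=r.read_state();print(s["time"],s["ee_pos"],s["width"],s["grip_force"],s["joint_positions"])
cv2.imwrite("pics/s1c.png",cv2.resize(cv2.cvtColor(im[60:260,180:400],cv2.COLOR_RGB2BGR),None,fx=2.5,fy=2.5))
E
```

```text
shaft_mid []
hexbar_mid [(0.78, [0.4791, 0.0874, 0.0532])]
fork_mid [(0.97, [0.4514, -0.1191, 0.0572])]
bush_mid []
[[0.47244573 0.02125548 0.1095    ]] [[ 0.46634572 -0.04833857  0.0975    ]]
5.4833 [0.47662072 0.0851639  0.04557051] 0.03603950957020042 24.992128901649266 [ 0.5428511   0.3476171  -0.91056146  1.97728819  0.33181163  0.97196328
 -0.87042234]
```

View pics/s1c.png

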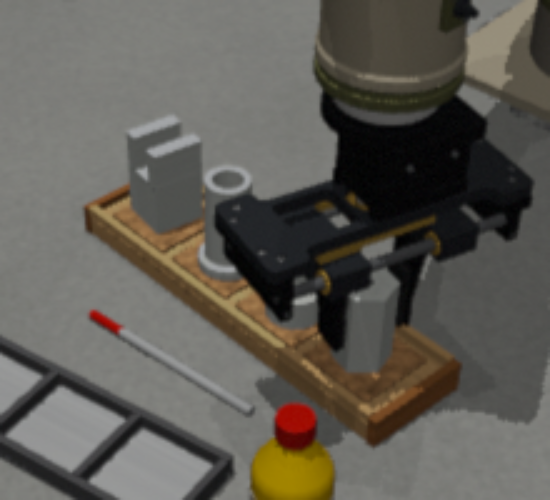

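The scene view shows the fingers on the hexbar, and the opening reads 36 mm, so it is gripped across flats. Next I lift it and carry it to the rightmost bay.

Emit:
arm_command(xyz=[[0,0,0.015],[0,0,0.045],[0,0,0.08],[0,0,0.11],[0.01,-0.01,0.12],[0.03,-0.035,0.12],[0.05,-0.063,0.12],[0.07,-0.09,0.12],[0.09,-0.115,0.12],[0.11,-0.14,0.12],[0.13,-0.165,0.12],[0.15,-0.19,0.12],[0.17,-0.215,0.12],[0.185,-0.233,0.12],[0.195,-0.244,0.12],[0.195,-0.244,0.09],[0.195,-0.244,0.06],[0.195,-0.244,0.035],[0.195,-0.244,0.025],[0.195,-0.244,0.025]], rot=[[0,0,0],[0,0,0],[0,0,0],[0,0,0],[0,0,0.05],[0,0,0.1],[0,0,0.15],[0,0,0.2],[0,0,0.25],[0,0,0.3],[0,0,0.35],[0,0,0.4],[0,0,0.45],[0,0,0.473],[0,0,0.473],[0,0,0.473],[0,0,0.473],[0,0,0.473],[0,0,0.473],[0,0,0.473]])

```text
time: 7.15
ee_pos: [0.6698, -0.1588, 0.0674]
eef_rot: [0.659, 0.752, -0.001, -0.002]
ft_force: [-0.3, -0.6, -1.0]
width: 0.0359
grip_force: 25.0
```

```bash
python3 - <<'E'
from h import *
for c in ["top","scene"]:
    T,im=snap(c,c+"2.png")
    for n in ["hexbar_mid","tray"]: print(c,n,spot(n,c,T))
    s=r.read_state();print(s["time"],s["ee_pos"],s["width"],s["grip_force"],s["ft_force"])
im=cv2.imread("pics/top2.png");a=cv2.resize(im[130:230,240:420],None,fx=3,fy=3)
b=cv2.resize(cv2.imread("pics/scene2.png")[120:300,90:290],None,fx=1.67,fy=1.67)
h=np.zeros((600,540,3),np.uint8);h[:300]=a;h[300:300+b.shape[0],:b.shape[1]]=b[:300];cv2.imwrite("pics/c3.png",h)
E
```

```text
top hexbar_mid [(0.37, [0.6694, -0.1561, 0.0771])]
top tray [(0.74, [0.6607, -0.0549, -0.002]), (0.24, [0.4546, -0.1202, 0.0192])]
7.3 [ 0.67259452 -0.15875057  0.07242207] 0.03606548495438852 24.99228812288493 [ 0.53956063  0.07277174 -1.57177766]
scene hexbar_mid [(0.91, [0.674, -0.157, 0.0769])]
scene tray [(0.66, [0.6548, -0.055, -0.0064])]
7.45 [ 0.67254171 -0.15892556  0.07244975] 0.035527651354202536 24.992368211969733 [ 0.82195382 -1.61501041 -2.23104115]
```

View pics/c3.png

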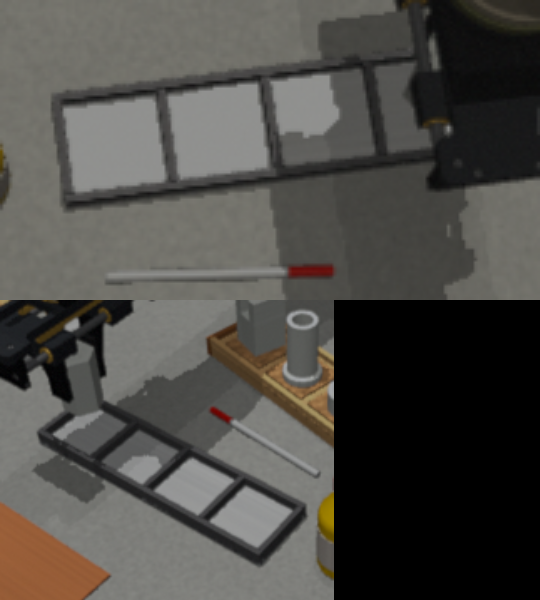

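The hexbar hangs over the rightmost bay and both views agree with the arm's reading. I'll lower it slowly.

Emit:
arm_command(xyz=[[0,0,-0.01],[0,0,-0.02],[0,0,-0.028],[0,0,-0.033],[0,0,-0.036],[0,0,-0.038],[0,0,-0.039],[0,0,-0.04],[0,0,-0.04]], rot=[[0,0,0],[0,0,0],[0,0,0],[0,0,0],[0,0,0],[0,0,0],[0,0,0],[0,0,0],[0,0,0]])

```text
time: 8.2
ee_pos: [0.6717, -0.1588, 0.0307]
eef_rot: [0.659, 0.752, 0.0, 0.0]
ft_force: [-0.3, 0.6, -2.3]
width: 0.0356
grip_force: 25.0
```

Emit:
arm_command(xyz=[[0,0,-0.0005],[0,0,-0.001],[0,0,-0.0015],[0,0,-0.0015]], rot=[[0,0,0],[0,0,0],[0,0,0],[0,0,0]])

```text
time: 8.53
ee_pos: [0.6718, -0.1589, 0.0297]
eef_rot: [0.659, 0.752, 0.0, 0.0]
ft_force: [-2.5, 0.5, 4.1]
width: 0.0357
grip_force: 25.0
```

Emit:
arm_command(xyz=[[0,0,0],[0,0,0],[0,0,0],[0,0,0],[0,0,0],[0,0,0.01],[0,0,0.03],[0,0,0.06],[0,0,0.1],[0,0,0.14]], rot=[[0,0,0],[0,0,0],[0,0,0],[0,0,0],[0,0,0],[0,0,0],[0,0,0],[0,0,0],[0,0,0],[0,0,0]], grip=1)

```text
time: 9.37
ee_pos: [0.671, -0.1587, 0.1708]
eef_rot: [0.659, 0.752, -0.0, -0.001]
ft_force: [0.2, -0.4, 0.9]
width: 0.086
grip_force: 0.0
```

Emit:
arm_command(xyz=[[-0.02,0.02,0],[-0.05,0.045,0],[-0.075,0.07,0],[-0.1,0.095,0],[-0.125,0.12,0],[-0.15,0.145,0],[-0.175,0.165,0],[-0.198,0.18,0],[-0.198,0.18,0],[-0.198,0.18,-0.03],[-0.198,0.18,-0.05],[-0.198,0.18,-0.07],[-0.198,0.18,-0.09],[-0.198,0.18,-0.105],[-0.198,0.18,-0.115],[-0.198,0.18,-0.118],[-0.198,0.18,-0.118],[-0.198,0.18,-0.118]], rot=[[0,0,-0.03],[0,0,-0.08],[0,0,-0.13],[0,0,-0.18],[0,0,-0.22],[0,0,-0.25],[0,0,-0.25],[0,0,-0.25],[0,0,-0.25],[0,0,-0.25],[0,0,-0.25],[0,0,-0.25],[0,0,-0.25],[0,0,-0.25],[0,0,-0.25],[0,0,-0.25],[0,0,-0.25],[0,0,-0.25]])

```text
time: 10.87
ee_pos: [0.4742, 0.0213, 0.0519]
eef_rot: [0.748, 0.664, 0.0, 0.0]
ft_force: [-0.1, 0.1, 1.3]
width: 0.0871
grip_force: 0.0
```

Emit:
arm_command(xyz=[[0,0,0],[0,0,0],[0,0,0],[0,0,0],[0,0,0],[0,0,0],[0,0,0],[0,0,0],[0,0,0],[0,0,0]], rot=[[0,0,0],[0,0,0],[0,0,0],[0,0,0],[0,0,0],[0,0,0],[0,0,0],[0,0,0],[0,0,0],[0,0,0]], grip=0)

```text
time: 11.7
ee_pos: [0.4736, 0.0212, 0.0511]
eef_rot: [0.748, 0.664, 0.0, 0.0]
ft_force: [-0.3, 0.3, 0.5]
width: 0.0282
grip_force: 1.2
```

```bash
python3 - <<'E'
from h import *
T,im=snap("top","top3.png")
for n in N[:4]: print(n,spot(n,"top",T))
T,im=snap("scene","s3.png")
for n in N[:4]: print(n,spot(n,"scene",T))
s=r.read_state();print(s["time"],s["ee_pos"],s["width"],s["grip_force"],s["ft_force"])
a=cv2.imread("pics/s3.png")[60:330,90:390];cv2.imwrite("pics/c4.png",cv2.resize(a,None,fx=2,fy=2))
E
```

```text
shaft_mid []
hexbar_mid [(0.77, [0.6736, -0.1543, 0.0367])]
fork_mid [(0.86, [0.454, -0.1242, 0.0517])]
bush_mid []
shaft_mid [(0.91, [0.4769, 0.0239, 0.0654])]
hexbar_mid [(0.93, [0.6763, -0.1574, 0.0352])]
fork_mid [(0.96, [0.4523, -0.1176, 0.0596])]
bush_mid [(0.54, [0.4704, -0.0466, 0.0612])]
12.2 [0.47352142 0.02117069 0.0510287 ] 0.026947569030370745 24.997990143019706 [-0.192217    0.72518257 -0.44699257]
```

View pics/c4.png

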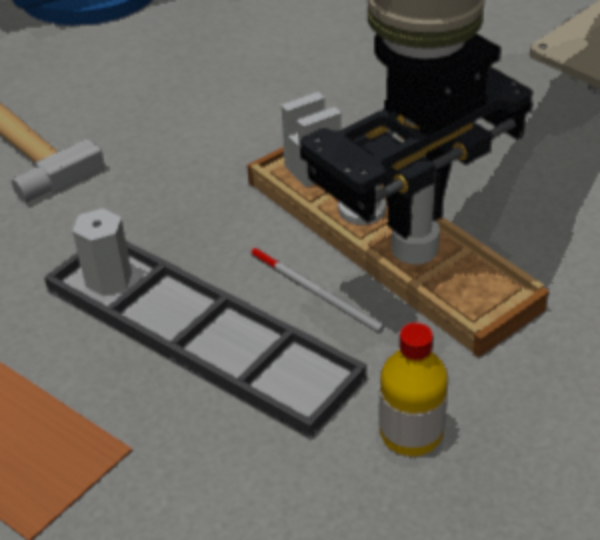

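The hexbar stands upright in the rightmost bay, and the shaft is gripped at about 27–28 mm opening. Next is the second bay from the right.

Emit:
arm_command(xyz=[[0,0,0.015],[0,0,0.045],[0,0,0.08],[0,0,0.11],[0.01,-0.005,0.12],[0.035,-0.02,0.12],[0.06,-0.035,0.12],[0.085,-0.05,0.12],[0.11,-0.065,0.12],[0.135,-0.08,0.12],[0.16,-0.095,0.12],[0.18,-0.106,0.12],[0.188,-0.111,0.12],[0.188,-0.111,0.12],[0.188,-0.111,0.09],[0.188,-0.111,0.06],[0.188,-0.111,0.035],[0.188,-0.111,0.02],[0.188,-0.111,0.01],[0.188,-0.111,0.005]], rot=[[0,0,0],[0,0,0],[0,0,0],[0,0,0],[0,0,0.05],[0,0,0.1],[0,0,0.15],[0,0,0.2],[0,0,0.25],[0,0,0.25],[0,0,0.25],[0,0,0.25],[0,0,0.25],[0,0,0.25],[0,0,0.25],[0,0,0.25],[0,0,0.25],[0,0,0.25],[0,0,0.25],[0,0,0.25]])

```text
time: 13.87
ee_pos: [0.661, -0.0896, 0.0552]
eef_rot: [0.659, 0.752, -0.0, -0.001]
ft_force: [-0.4, -0.3, -1.2]
width: 0.0268
grip_force: 25.0
```

Emit:
arm_command(xyz=[[0,0,-0.007],[0,0,-0.012],[0,0,-0.016],[0,0,-0.018],[0,0,-0.0195],[0,0,-0.0205],[0,0,-0.021],[0,0,-0.021]], rot=[[0,0,0],[0,0,0],[0,0,0],[0,0,0],[0,0,0],[0,0,0],[0,0,0],[0,0,0]])

```text
time: 14.53
ee_pos: [0.6617, -0.0898, 0.0352]
eef_rot: [0.659, 0.752, 0.0, 0.0]
ft_force: [0.5, -0.4, -2.5]
width: 0.0269
grip_force: 25.0
```

Emit:
arm_command(xyz=[[0,0,-0.0005],[0,0,-0.001],[0,0,-0.0015],[0,0,-0.0015]], rot=[[0,0,0],[0,0,0],[0,0,0],[0,0,0]])

```text
time: 14.87
ee_pos: [0.6619, -0.0898, 0.0351]
eef_rot: [0.659, 0.752, -0.0, 0.0]
ft_force: [-5.8, -0.3, 9.9]
width: 0.027
grip_force: 25.0
```

Emit:
arm_command(xyz=[[0,0,0],[0,0,0],[0,0,0],[0,0,0],[0,0,0],[0,0,0.01],[0,0,0.03],[0,0,0.06],[0,0,0.1],[0,0,0.14]], rot=[[0,0,0],[0,0,0],[0,0,0],[0,0,0],[0,0,0],[0,0,0],[0,0,0],[0,0,0],[0,0,0],[0,0,0]], grip=1)

```text
time: 15.7
ee_pos: [0.661, -0.0897, 0.1753]
eef_rot: [0.659, 0.752, -0.0, -0.001]
ft_force: [1.7, -1.2, -0.8]
width: 0.0836
grip_force: 0.0
```

Emit:
arm_command(xyz=[[-0.02,0.005,0],[-0.05,0.012,0],[-0.075,0.018,0],[-0.1,0.024,0],[-0.125,0.03,0],[-0.15,0.035,0],[-0.175,0.04,0],[-0.193,0.042,0],[-0.193,0.042,0],[-0.193,0.042,-0.03],[-0.193,0.042,-0.05],[-0.193,0.042,-0.07],[-0.193,0.042,-0.09],[-0.193,0.042,-0.105],[-0.193,0.042,-0.117],[-0.193,0.042,-0.124],[-0.193,0.042,-0.124],[-0.193,0.042,-0.124]], rot=[[0,0,-0.03],[0,0,-0.08],[0,0,-0.13],[0,0,-0.18],[0,0,-0.22],[0,0,-0.25],[0,0,-0.25],[0,0,-0.25],[0,0,-0.25],[0,0,-0.25],[0,0,-0.25],[0,0,-0.25],[0,0,-0.25],[0,0,-0.25],[0,0,-0.25],[0,0,-0.25],[0,0,-0.25],[0,0,-0.25]])

```text
time: 17.2
ee_pos: [0.4691, -0.0477, 0.05]
eef_rot: [0.747, 0.664, 0.0, 0.0]
ft_force: [-0.5, 0.6, -0.2]
width: 0.0871
grip_force: 0.0
```

Emit:
arm_command(xyz=[[0,0,0],[0,0,0],[0,0,0],[0,0,0],[0,0,0],[0,0,0],[0,0,0],[0,0,0],[0,0,0],[0,0,0]], rot=[[0,0,0],[0,0,0],[0,0,0],[0,0,0],[0,0,0],[0,0,0],[0,0,0],[0,0,0],[0,0,0],[0,0,0]], grip=0)

```text
time: 18.03
ee_pos: [0.4685, -0.0478, 0.0495]
eef_rot: [0.748, 0.664, -0.0, -0.0]
ft_force: [-1.2, -0.5, 1.3]
width: 0.0392
grip_force: 25.0
```

```bash
python3 - <<'E'
from h import *
T,im=snap("top","top4.png")
for n in N[:4]: print(n,spot(n,"top",T))
T,im=snap("scene","s4.png")
for n in N[:4]+["oil_mid"]: print(n,spot(n,"scene",T))
s=r.read_state();print(s["time"],s["ee_pos"],s["width"],s["grip_force"],s["ft_force"])
a=cv2.imread("pics/s4.png")[60:330,90:390];cv2.imwrite("pics/c5.png",cv2.resize(a,None,fx=2,fy=2))
E
```

```text
shaft_mid [(0.79, [0.6595, -0.0897, 0.0504])]
hexbar_mid [(0.8, [0.6737, -0.1579, 0.0397])]
fork_mid [(0.46, [0.4787, 0.0856, 0.0166])]
bush_mid []
shaft_mid [(0.65, [0.6632, -0.0854, 0.0476])]
hexbar_mid [(0.96, [0.6733, -0.1573, 0.0366]), (0.16, [0.4767, 0.0902, 0.0133])]
fork_mid []
bush_mid [(0.67, [0.471, -0.046, 0.0643])]
oil_mid [(0.8, [0.6199, 0.1438, 0.0518])]
18.5833 [ 0.46860562 -0.04784814  0.04954591] 0.03919505898844476 24.953838876681402 [-1.26428972 -0.12417562 -0.72340329]
```

View pics/c5.png

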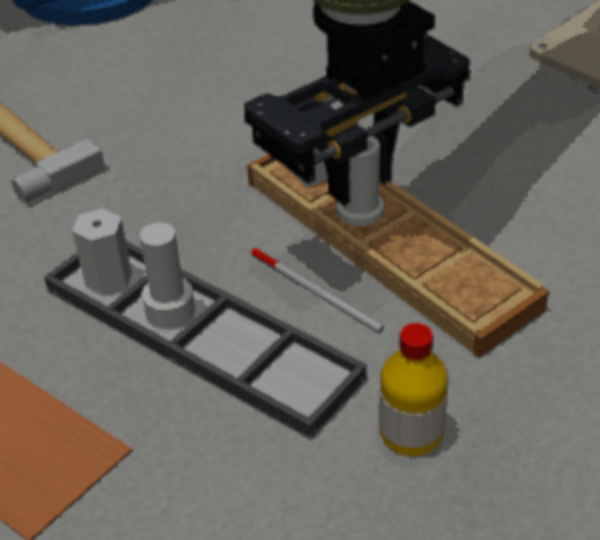

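The opening reads 39 mm where 34 mm is expected, and the fork isn't clearly visible. I'll look closer before lifting.

```bash
python3 - <<'E'
from h import *
T,im=snap("wrist","w5.png")
for n in ["fork_mid","bush_mid"]: print(n,spot(n,"wrist",T))
print([r.read_state()[k] for k in("width","grip_force","torque")])
a=cv2.resize(cv2.imread("pics/s4.png")[95:185,200:310],(400,327),interpolation=cv2.INTER_CUBIC)
b=cv2.resize(cv2.imread("pics/w5.png"),(400,300))
c=np.zeros((327,400,3),np.uint8);c[:300]=b
cv2.imwrite("pics/c6.png",np.hstack([a,c]))
E
```

```text
fork_mid []
bush_mid [(0.82, [0.4687, -0.0485, 0.0618])]
[0.039264914083032766, 24.944059928529896, array([ 0.00144933,  0.13143645, -0.0162431 ])]
```

View pics/c6.png

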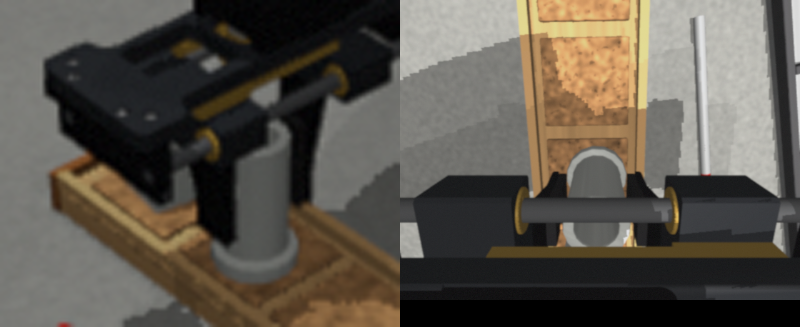

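The fork still stands behind the gripper and the bush sits upright between the fingers. I'll lift it a little as a test.

Emit:
arm_command(xyz=[[0,0,0.004],[0,0,0.01],[0,0,0.018],[0,0,0.025],[0,0,0.025],[0,0,0.025]], rot=[[0,0,0],[0,0,0],[0,0,0],[0,0,0],[0,0,0],[0,0,0]], grip=0)

```text
time: 19.23
ee_pos: [0.4691, -0.0481, 0.0752]
eef_rot: [0.748, 0.664, 0.0, 0.001]
ft_force: [-0.9, -0.3, -1.9]
width: 0.0393
grip_force: 24.9
```

```bash
python3 - <<'E'
from h import *
T,im=snap("scene","s6.png"); print(spot("bush_mid","scene",T))
T,im2=snap("wrist"); print(spot("bush_mid","wrist",T))
s=r.read_state();print(s["time"],s["ee_pos"],s["width"],s["grip_force"],s["ft_force"])
a=cv2.resize(cv2.imread("pics/s6.png")[85:185,200:310],(400,363),interpolation=cv2.INTER_CUBIC)
b=cv2.resize(cv2.cvtColor(im2[180:370,160:420],cv2.COLOR_RGB2BGR),(400,292))
c=np.zeros((363,400,3),np.uint8);c[:292]=b
cv2.imwrite("pics/c7.png",np.hstack([a,c]))
E
```

```text
[(0.64, [0.4704, -0.0465, 0.088])]
[(0.65, [0.4695, -0.0494, 0.0856])]
19.4333 [ 0.46840028 -0.04785304  0.07431494] 0.038902750151544215 24.89425597466436 [ 0.65589513 -0.63229072 -1.04674527]
```

View pics/c7.png

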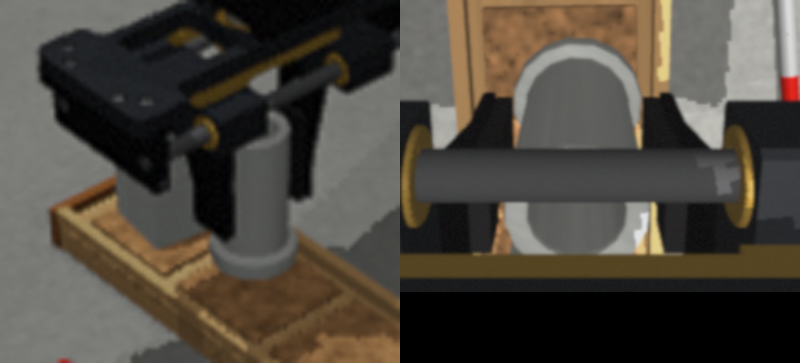

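The bush lifted cleanly and hangs upright, so the grip holds and I carry on to the second bay from the left.

Emit:
arm_command(xyz=[[0,0,0.03],[0,0,0.06],[0,0,0.09],[0.01,0.002,0.1],[0.035,0.006,0.1],[0.06,0.01,0.1],[0.085,0.014,0.1],[0.11,0.018,0.1],[0.135,0.022,0.1],[0.16,0.025,0.1],[0.178,0.027,0.1],[0.184,0.028,0.1],[0.184,0.028,0.1],[0.184,0.028,0.07],[0.184,0.028,0.04],[0.184,0.028,0.015],[0.184,0.028,0],[0.184,0.028,-0.01],[0.184,0.028,-0.018],[0.184,0.028,-0.022]], rot=[[0,0,0],[0,0,0],[0,0,0],[0,0,0.05],[0,0,0.1],[0,0,0.15],[0,0,0.2],[0,0,0.25],[0,0,0.25],[0,0,0.25],[0,0,0.25],[0,0,0.25],[0,0,0.25],[0,0,0.25],[0,0,0.25],[0,0,0.25],[0,0,0.25],[0,0,0.25],[0,0,0.25],[0,0,0.25]])

```text
time: 21.1
ee_pos: [0.6526, -0.02, 0.0526]
eef_rot: [0.659, 0.752, 0.0, 0.0]
ft_force: [-0.2, 0.4, -1.0]
width: 0.0394
grip_force: 24.9
```

Emit:
arm_command(xyz=[[0,0,-0.006],[0,0,-0.011],[0,0,-0.014],[0,0,-0.016],[0,0,-0.017],[0,0,-0.018],[0,0,-0.0185],[0,0,-0.0185]], rot=[[0,0,0],[0,0,0],[0,0,0],[0,0,0],[0,0,0],[0,0,0],[0,0,0],[0,0,0]])

```text
time: 21.77
ee_pos: [0.6527, -0.0198, 0.0342]
eef_rot: [0.659, 0.752, 0.0, 0.0]
ft_force: [-0.8, 0.4, -1.7]
width: 0.0393
grip_force: 24.9
```

Emit:
arm_command(xyz=[[0,0,-0.0005],[0,0,-0.001],[0,0,-0.0015],[0,0,-0.0015]], rot=[[0,0,0],[0,0,0],[0,0,0],[0,0,0]])

```text
time: 22.1
ee_pos: [0.6529, -0.0198, 0.0336]
eef_rot: [0.659, 0.752, 0.0, 0.0]
ft_force: [-3.6, -0.7, 8.2]
width: 0.0394
grip_force: 25.2
```

Emit:
arm_command(xyz=[[0,0,0],[0,0,0],[0,0,0],[0,0,0],[0,0,0],[0,0,0],[0,0,0.01],[0,0,0.03],[0,0,0.06],[0,0,0.1],[0,0,0.14]], rot=[[0,0,0],[0,0,0],[0,0,0],[0,0,0],[0,0,0],[0,0,0],[0,0,0],[0,0,0],[0,0,0],[0,0,0],[0,0,0]], grip=1)

```text
time: 23.02
ee_pos: [0.652, -0.0197, 0.1744]
eef_rot: [0.659, 0.752, -0.0, -0.0]
ft_force: [1.5, -0.5, 0.5]
width: 0.0866
grip_force: 0.0
```

Emit:
arm_command(xyz=[[-0.02,-0.01,0],[-0.05,-0.025,0],[-0.075,-0.038,0],[-0.1,-0.05,0],[-0.125,-0.063,0],[-0.15,-0.076,0],[-0.175,-0.089,0],[-0.2,-0.1005,0],[-0.2,-0.1005,0],[-0.2,-0.1005,-0.03],[-0.2,-0.1005,-0.05],[-0.2,-0.1005,-0.07],[-0.2,-0.1005,-0.09],[-0.2,-0.1005,-0.107],[-0.2,-0.1005,-0.12],[-0.2,-0.1005,-0.127],[-0.2,-0.1005,-0.127],[-0.2,-0.1005,-0.127]], rot=[[0,0,-0.03],[0,0,-0.1],[0,0,-0.18],[0,0,-0.26],[0,0,-0.33],[0,0,-0.378],[0,0,-0.378],[0,0,-0.378],[0,0,-0.378],[0,0,-0.378],[0,0,-0.378],[0,0,-0.378],[0,0,-0.378],[0,0,-0.378],[0,0,-0.378],[0,0,-0.378],[0,0,-0.378],[0,0,-0.378]])

```text
time: 24.52
ee_pos: [0.4531, -0.1201, 0.0461]
eef_rot: [0.788, 0.615, 0.0, 0.0]
ft_force: [0.2, -0.0, -0.5]
width: 0.0872
grip_force: 0.0
```

Emit:
arm_command(xyz=[[0,0,0],[0,0,0],[0,0,0],[0,0,0],[0,0,0],[0,0,0],[0,0,0],[0,0,0],[0,0,0],[0,0,0]], rot=[[0,0,0],[0,0,0],[0,0,0],[0,0,0],[0,0,0],[0,0,0],[0,0,0],[0,0,0],[0,0,0],[0,0,0]], grip=0)

```text
time: 25.35
ee_pos: [0.4527, -0.1203, 0.0456]
eef_rot: [0.789, 0.615, 0.0, 0.0]
ft_force: [-0.2, -0.3, -0.0]
width: 0.0398
grip_force: 25.0
```

```bash
python3 - <<'E'
from h import *
T,im=snap("top","top7.png")
for n in N[:4]: print(n,spot(n,"top",T))
T,im=snap("scene","s7.png")
for n in N[:4]+["oil_mid"]: print(n,spot(n,"scene",T))
s=r.read_state();print(s["time"],s["ee_pos"],s["width"],s["grip_force"],s["ft_force"])
a=cv2.imread("pics/s7.png")[60:330,90:390];cv2.imwrite("pics/c8.png",cv2.resize(a,None,fx=2,fy=2))
E
```

```text
shaft_mid [(0.83, [0.6629, -0.0897, 0.0493])]
hexbar_mid [(0.6, [0.6722, -0.158, 0.0386])]
fork_mid [(0.27, [0.4753, 0.0885, 0.0178])]
bush_mid [(0.96, [0.6548, -0.0181, 0.0436]), (0.55, [0.6189, 0.145, 0.057])]
shaft_mid [(0.71, [0.6636, -0.0875, 0.0502])]
hexbar_mid [(0.83, [0.672, -0.1563, 0.0402]), (0.15, [0.4681, 0.0184, 0.0168])]
fork_mid [(0.96, [0.4489, -0.1215, 0.0584])]
bush_mid [(0.76, [0.6603, -0.0181, 0.046]), (0.56, [0.453, -0.1197, 0.0586])]
oil_mid [(0.56, [0.6207, 0.1462, 0.0559])]
25.9 [ 0.45269874 -0.12032072  0.04559948] 0.040087412800098254 24.997402201406658 [ 1.43549703 -0.02128486  0.71179661]
```

View pics/c8.png

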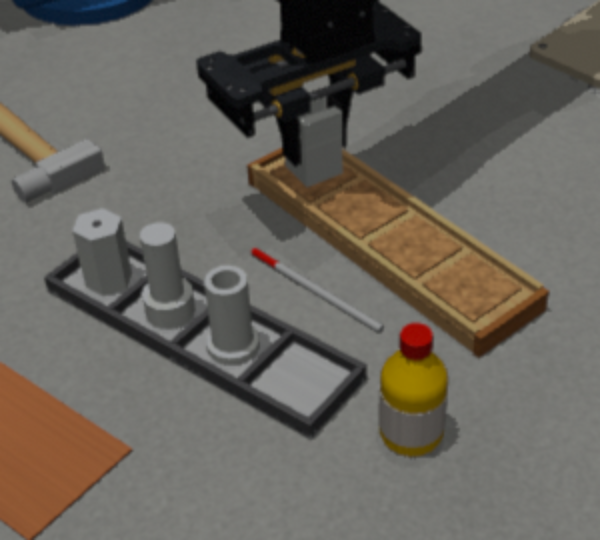

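Three pieces stand in their bays and the fork is gripped at 40 mm. It goes to the leftmost bay.

Emit:
arm_command(xyz=[[0,0,0.015],[0,0,0.045],[0,0,0.08],[0,0,0.11],[0.01,0.009,0.12],[0.033,0.029,0.12],[0.056,0.05,0.12],[0.08,0.071,0.12],[0.103,0.091,0.12],[0.126,0.112,0.12],[0.15,0.133,0.12],[0.17,0.151,0.12],[0.185,0.164,0.12],[0.191,0.169,0.12],[0.191,0.169,0.12],[0.191,0.169,0.09],[0.191,0.169,0.06],[0.191,0.169,0.035],[0.191,0.169,0.02],[0.191,0.169,0.01]], rot=[[0,0,0],[0,0,0],[0,0,0],[0,0,0],[0,0,0.05],[0,0,0.1],[0,0,0.15],[0,0,0.2],[0,0,0.25],[0,0,0.3],[0,0,0.35],[0,0,0.378],[0,0,0.378],[0,0,0.378],[0,0,0.378],[0,0,0.378],[0,0,0.378],[0,0,0.378],[0,0,0.378],[0,0,0.378]])

```text
time: 27.57
ee_pos: [0.6423, 0.047, 0.0537]
eef_rot: [0.659, 0.752, -0.001, -0.001]
ft_force: [-1.0, -0.5, -2.2]
width: 0.0398
grip_force: 25.0
```

Emit:
arm_command(xyz=[[0,0,-0.006],[0,0,-0.012],[0,0,-0.017],[0,0,-0.02],[0,0,-0.022],[0,0,-0.0235],[0,0,-0.0245],[0,0,-0.025],[0,0,-0.025]], rot=[[0,0,0],[0,0,0],[0,0,0],[0,0,0],[0,0,0],[0,0,0],[0,0,0],[0,0,0],[0,0,0]])

```text
time: 28.32
ee_pos: [0.6437, 0.0487, 0.0307]
eef_rot: [0.659, 0.752, 0.0, 0.0]
ft_force: [-0.4, -0.3, -1.8]
width: 0.04
grip_force: 25.0
```

Emit:
arm_command(xyz=[[0,0,-0.0005],[0,0,-0.001],[0,0,-0.0015],[0,0,-0.0015]], rot=[[0,0,0],[0,0,0],[0,0,0],[0,0,0]])

```text
time: 28.65
ee_pos: [0.6437, 0.0487, 0.0297]
eef_rot: [0.659, 0.752, 0.0, 0.0]
ft_force: [-3.3, -0.7, 4.0]
width: 0.0399
grip_force: 25.0
```

Contact with the floor, so I release and retreat.

Emit:
arm_command(xyz=[[0,0,0],[0,0,0],[0,0,0],[0,0,0],[0,0,0],[0,0,0],[0,0,0.01],[0,0,0.03],[0,0,0.06],[0,0,0.1],[0,0,0.14],[-0.03,-0.01,0.18],[-0.07,-0.03,0.2],[-0.11,-0.05,0.2],[-0.15,-0.07,0.2],[-0.19,-0.09,0.2],[-0.19,-0.1,0.2],[-0.19,-0.1,0.2]], rot=[[0,0,0],[0,0,0],[0,0,0],[0,0,0],[0,0,0],[0,0,0],[0,0,0],[0,0,0],[0,0,0],[0,0,0],[0,0,0],[0,0,0],[0,0,0],[0,0,0],[0,0,0],[0,0,0],[0,0,0],[0,0,0]], grip=1)

```text
time: 30.15
ee_pos: [0.4498, -0.0564, 0.2295]
eef_rot: [0.661, 0.75, -0.003, 0.002]
ft_force: [0.8, 0.4, 0.5]
width: 0.087
grip_force: 0.0
```

```bash
python3 - <<'E'
from h import *
th=.133;R=np.array([[np.cos(th),np.sin(th)],[-np.sin(th),np.cos(th)]])
for c in ["top","scene"]:
    T,im=snap(c,c+"9.png")
    for n in N[:4]+["tray","oil_mid"]:
        p=spot(n,c,T,1); print(c,n,p,(np.round(R@(np.array(p[0][1][:2])-[.6575,-.055]),3) if p else ""))
print(r.read_state()["time"])
a=cv2.resize(cv2.imread("pics/top9.png")[130:230,210:420],(500,238));b=cv2.resize(cv2.imread("pics/scene9.png")[120:300,90:340],(500,360))
cv2.imwrite("pics/c9.png",np.vstack([a,b]))
E
```

```text
top shaft_mid [] 
top hexbar_mid [(0.54, [0.6714, -0.1564, 0.0413])] [ 0.    -0.102]
top fork_mid [(0.97, [0.6475, 0.0443, 0.0361])] [0.003 0.1  ]
top bush_mid [(0.62, [0.4632, -0.0441, 0.0158])] [-0.191  0.037]
top tray [(0.59, [0.6578, -0.0566, 0.0027])] [ 0.    -0.002]
top oil_mid [(0.89, [0.6184, 0.1445, 0.0559])] [-0.012  0.203]
scene shaft_mid [(0.8, [0.6628, -0.0872, 0.0484])] [ 0.001 -0.033]
scene hexbar_mid [(0.79, [0.6718, -0.1548, 0.0367])] [ 0.001 -0.101]
scene fork_mid [(0.6, [0.6419, 0.0476, 0.0435])] [-0.002  0.104]
scene bush_mid [(0.58, [0.6574, -0.0193, 0.0426])] [0.005 0.035]
scene tray [(0.81, [0.6562, -0.0554, -0.0013])] [-0.001 -0.   ]
scene oil_mid [(0.67, [0.6196, 0.1453, 0.0518])] [-0.011  0.204]
30.85
```

View pics/c9.png

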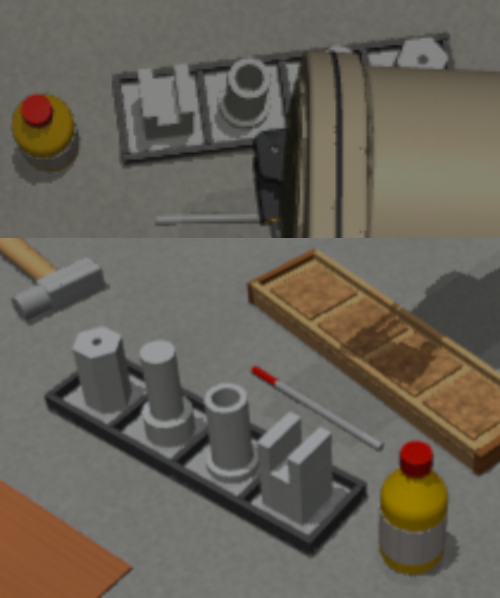

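All four pieces stand upright in their bays, each within about 5 mm of its bay centre. The bottle is where it was, and the gripper is clear.

```bash
python3 -c "
from bench import r
print(r.close_job())"
```

```text
the job is handed in; nothing more can be done
None
```

The job is handed in (verdict not shown): the last pictures show all four pieces upright in the tray in reverse order (from the left: fork, bush, shaft, hexbar), each within about 5 mm of its bay centre, the oil bottle undisturbed, at about 31 s of the 96 s limit.

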